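# Serve the hot croquette with the tongs

### The arm

A 6-joint arm with a two-finger parallel gripper is mounted at the origin on a cart in front of the work surface, level with it; the furniture and walls round the work are solid. World frame = base frame: x ahead of the robot, y to its left, z up, the work surface at z = 0. Lengths are in m, angles in rad, forces in N, time in s.
With the tool pointing down it reaches from about 0.25 to 0.725 m from the base axis. Payload 9.7 kg.
Tool frame: the origin (TCP) lies at the very end of the fingers, on their centre line; the grasp point (between the pads) lies 19 mm behind it; z points along the fingers, y is the line along which they close (so a half turn about z gives the same grasp; the last joint's range is limited). The gripper opens to 85 mm and grips with 20 to 120 N. Pads are 22 mm wide; open, the fingers measure 114 mm over their backs; the gripper's body (76 mm by 85 mm) begins 54 mm behind the grasp point. The pads swing forward as they close: fully open they stand 13 mm farther back than shut.
Start: joints at [-1.147, 0.087, 0.176, 1.66, 0, 1.571], TCP at [0.226, -0.501, 0.231] pointing down, gripper open.
Joint ranges: [-3.13, 3.13], [-0.85, 1.81], [-1.15, 1.24], [-2.2, 2.28], [-1.44, 1.52], [-3.14, 3.14]. Speed limits (rad/s): [2.22, 2.22, 2.57, 3.14, 3.14, 3.14].

### API

Orientations are given as a unit quaternion [x, y, z, w].
In Python, from plant import sensors, read_camera, camera_model, ctrl gives the robot as it stands.
- The arm moves only by the shell command python3 -m jog 'ROWS' [FORCE]. ROWS is JSON, a list of rows, each a list of 7 numbers: the opening, from -1 (shut) to 1 (fully open), then the shift along the tool's x, y, z each as a share of 0.08 m, from -1 to 1, then the turn, a rotation vector about the tool's x, y, z each as a share of 120 degrees, from -1 to 1. In form: [[fingers, x, y, z, rx, ry, rz], ...]. A call has 1 to 8 rows; each row is the pose to reach, as a shift and turn from the pose commanded when the call began, along the tool's axes at that moment; what a row does not reach only later rows make up. A row lasts 1/10 s, in which the tool goes at most 50 mm and 8.59 degrees, less where a joint would pass 70% of its speed; a pose out of reach is approached as far as the arm can. A call with a number of a shift or a turn outside -1 to 1 is refused whole. A call with a gripper value outside its range is refused whole. The fingers move at their own pace and stop on an object; FORCE is the grip in N (left out, the last holds). Time passes only in rows, so rows that repeat a pose let the fingers close. It gives the time, the measured TCP pose, the force, the opening and the grip force at its end, in the units of the state.
- sensors.state(): the state, without advancing time (a new reading comes with each control period).
- read_camera(name): name is "side" or "top"; returns the picture (480x640x3 uint8, red, green, blue); there is no depth.
- camera_model(name): a dict with "vfov" (degrees; the focal length in pixels is half the picture's height over the tangent of half this angle, whatever the lens; pixels are square), "cx", "cy" (the principal point, pixels), "D" ([k1, k2, p1, p2, k3] as OpenCV has them; the pictures are not rectified), "rvec" (rotation vector, rad) and "tvec" (3), from world to camera coordinates, as OpenCV has them. Camera axes: x right, y down, z forward; pixel columns grow to the right and rows downward; lengths in m; the calibration is good to about 2 mm. A picture is of the moment at which its call begins. camera_model takes no time and is no camera call.
- ctrl.hand_in(): hands the job in; it is judged then, once.
The state is a dict: "time_s": time; "q": joint angles; "joint_velocities": joint speeds; "joint_efforts": joint torques, N m; "tool_pos": TCP position; "ee_rot": TCP orientation; "force": force on the tool from outside, world axes, zero at the start; "ft_torque": the same for the moment, N m; "gripper_width": finger opening in m; "gripper_force": force on a finger pad.
Only numpy, scipy, OpenCV 4.12 (cv2) and the standard library are available. Lean on these libraries where they do the work, as an engineer would, in place of code of your own. Each camera call takes 0.05 s, during which the arm holds its last target. There are 200 camera calls.

### The job

The tray has just come out of the oven, so use the kitchen tongs: pick them up, squeeze the long croquette between their jaws, lift it off the tray and set it down gently in the middle of the side plate. Then lay the tongs back, jaws on the white rest as they lay before, and let go. Keep the gripper itself off the hot croquette, and leave the two round potato cakes where they are on the tray.

Things in the scene. Friction and masses are not known exactly. Their poses are not given: they have to be found in the camera images.
- tongs: Sprung steel kitchen tongs, 0.1 kg, 198 mm long, lying flat on their side, 20 mm high. Two mirrored arms (channels 18 mm high), pinned together at one end and sprung apart; they move symmetrically and spring open when let go. Origin: at the pin, level with the arms' underside; x from the pin along the middle line to the jaws, z up. A wire loop sticks out 19 mm behind the pin.
- tongs_grip (a point): Midway between the arms where they are squeezed from both sides, x = 83 mm, z = 10 mm in the tongs' frame, near their balance point. From x = 66 to 100 mm their outer faces are flat: 55 mm wide overall when free, 40 mm with the jaws 26 mm apart, 29 mm when shut. About 6 N on each arm begins to close them, 8 N holds them at 40 mm, 10 N shuts them. Axes as tongs
- tongs_jaws (a point): Midway between the jaws, x = 165 mm, z = 10 mm in the tongs' frame; axes as tongs. The jaws are flat plates 4 mm thick and 20 mm high, from x = 150 to 180 mm. The gap between them is 55 mm when free, shrinks by 2 mm for each 1 mm that the arms are squeezed at tongs_grip, and is 4 mm when fully shut
- tongs_left (a joint): angle in rad by which each arm of the tongs is squeezed in: 0 sprung open (jaws 55 mm apart), 0.09 jaws 26 mm apart and parallel, 0.155 stopped fully shut (the other arm always has the same angle)
- croquette: the long breaded croquette, a block with rounded edges 70 x 26 x 26 mm, 0.04 kg, light brown crumb; lies on the tray. Origin at the centre of its underside, x along its length, z up
- patty_a: round breaded potato cake, 52 mm across and 16 mm high, on the tray; to be left there. Origin at the centre of its underside
- patty_b: another such potato cake, 52 mm across and 16 mm high, on the tray; to be left there. Origin at the centre of its underside
- tray: shallow aluminium oven tray, 200 mm (x) by 240 mm (y), fixed, on the hob, whose glass is 7 mm above the worktop. Origin: centre of its underside (z = 0.007); floor 6 mm above the origin, top of the rim all round 16 mm above the origin
- plate: loose white ceramic side plate, 164 mm across, 14 mm high, on the worktop. Origin: centre of its underside; its flat floor, 5 mm above the origin, is 100 mm across. Behind it, beyond world x = 0.61 from y = 0 to 0.43, stands a black air fryer 0.36 m tall, fixed; its drawer handle sticks out to x = 0.56 at heights of 0.13 to 0.17: do not swing the tongs into it
- rest: White stoneware tongs rest on the worktop, fixed: a pad 90 mm (x) by 104 mm (y), floor 4 mm above the origin, a rounded lip 8 mm high along its +x and both y edges (92 mm between these), open at -x, where the tongs' arms come in; their pin end lies on the worktop. Origin: centre of its underside. Fixed things up to 0.2 m tall stand behind it (garlic, yoghurt pot beyond x = 0.55, others 0.62)
Things that resemble listed ones, but are neither listed nor needed, are in the scene too. What is shaped like the croquette but pink is not meant.

How it is judged:
On the way, in this order (a step that is already met when the one before it is completed fails the run):
1. the croquette is held between the jaws of the tongs, lifted clear of the tray's rim (z of croquette in the frame of tray above 0.024 m and contact force between tongs and croquette above 0.5 N and contact force between the fingers and tongs above 1 N), for 0.2 s.
2. the croquette lies on the flat of the plate and the tongs have let go of it (horizontal distance between croquette and plate below 0.04 m and z of croquette in the frame of plate below 0.011 m and contact force between croquette and plate above 0.1 N and contact force between tongs and croquette below 0.02 N and linear speed of croquette below 0.03 m/s), for 0.2 s.
At the end, for the whole second after the job is handed in: The croquette lies level on the plate's flat, its middle within 40 mm of the plate's, free of the tongs. The tongs lie flat and sprung open, the point between their jaws within 40 mm (along x) and 30 mm (along y) of the rest's centre, jaws down on it, pin end on the worktop. All at rest (horizontal distance between croquette and plate below 0.04 m and z of croquette in the frame of plate between 0.002 and 0.011 m and angle between croquette's own z axis and vertical below 0.2 rad and angle between plate's own z axis and vertical below 0.05 rad and contact force between tongs and croquette below 0.02 N and linear speed of each of croquette, plate, tongs below 0.02 m/s and x of tongs_jaws in the frame of rest between -0.04 and 0.04 m and y of tongs_jaws in the frame of rest between -0.03 and 0.03 m and z of tongs_jaws in the frame of rest between 0.009 and 0.022 m and height (world z) of tongs below 0.012 m and angle between tongs's own z axis and vertical below 0.15 rad and value of joint tongs_left below 0.02 rad); the robot touches nothing.
It fails at once if the gripper touches the hot croquette (contact force between the fingers and croquette above 0.3 N).
It fails at once if the croquette is dropped: out of the tongs' grip while its underside is more than about 30 mm above plate or tray (contact force between tongs and croquette below 0.01 N and height (world z) of croquette above 0.042 m).
It fails at once if a potato cake is pushed more than 15 mm (distance of any of patty_a, patty_b from where it was at the start of the episode above 0.015 m).
It also fails if it takes over 51 s, if anything falls off the work surface, if the arm or the gripper's body presses on something with over 40 N, if the wrist force passes 120 N, or if a joint passes its speed limit or range.

## Working session

There is one attempt and no reset: what is moved stays moved. The work goes in short steps, Python scripts to look and compute and a shell command to move; the robot and the scene stay as the last step left them, time stands still between calls to the robot, and variables do not carry over. Pictures are saved under pics/ and viewed, at most 10 in all, crops included, and the job is handed in when it is done.

```bash
mkdir -p pics; ls
python3 - <<'E'
from plant import sensors, read_camera, camera_model, ctrl
import cv2
s=sensors.state(); print(s)
for n in("top","side"):
    im=read_camera(n); cv2.imwrite(f"pics/{n}0.png",im[:,:,::-1]); print(n,camera_model(n))
E
```

```text
pics
{'time_s': 0.0, 'q': array([-1.14700367e+00,  8.74790254e-02,  1.75124082e-01,  1.65979129e+00,
       -1.46450487e-05,  1.57079142e+00]), 'joint_velocities': array([-2.27354541e-04,  6.89111852e-04, -9.98915640e-04, -9.84854605e-05,
       -4.27005714e-04, -6.90502952e-04]), 'joint_efforts': array([-2.11902698e-03, -5.20403802e+01,  4.64783335e+01,  1.71185372e-02,
       -1.11499257e-04, -6.74943621e-06]), 'tool_pos': array([ 0.22607385, -0.50113888,  0.23056749]), 'ee_rot': array([ 9.77633108e-01,  2.10316549e-01, -1.49109790e-04, -6.58319402e-04]), 'force': array([-0.10475921,  0.22000293, -0.09871194]), 'ft_torque': array([ 0.00103953,  0.00430975, -0.00386305]), 'gripper_force': 0.0, 'gripper_width': 0.08535273276164956}
top {'vfov': 53.8135000532283, 'cx': 322.1597779190056, 'cy': 241.9354274275509, 'D': array([0.0222048, 0.       , 0.       , 0.       , 0.       ]), 'rvec': array([ 2.17462544, -2.17452703,  0.12131044]), 'tvec': array([-0.12043453,  0.49797803,  1.04627378])}
side {'vfov': 51.85828632046431, 'cx': 326.6134027065234, 'cy': 231.23807575828923, 'D': array([-0.04360851,  0.        ,  0.        ,  0.        ,  0.        ]), 'rvec': array([ 2.27712889, -0.09750211,  0.02865415]), 'tvec': array([-0.50961025, -0.03546564,  1.20503233])}
```

View pics/top0.png

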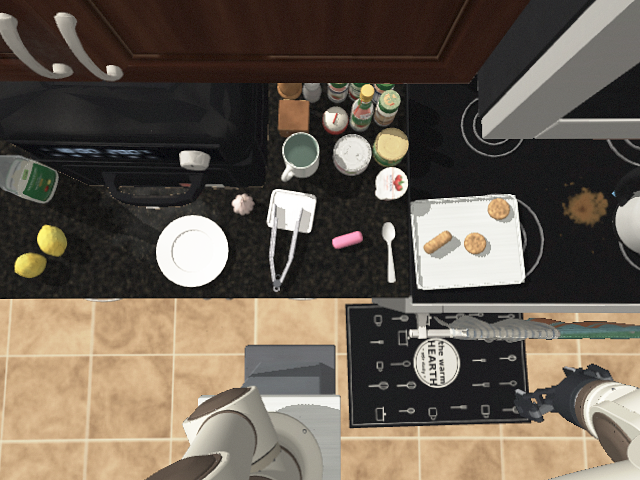

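View pics/side0.png

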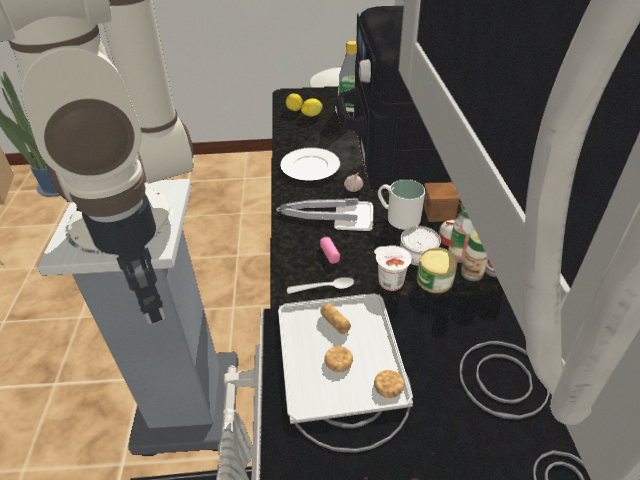

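The top view shows +x up and +y left. The plate is at about (192,251), the tongs run from pin (277,285) to jaws near (292,215) on the rest, and the tray is at about (468,241). There are two croquette-shaped candidates: brown at (437,242) on the tray and pink at (347,240) on the worktop. The brown one fits because it is light brown crumb on the tray; the pink one is excluded. I'll confirm this in an enlarged crop.

Run:
```python
import cv2,numpy as np
t=cv2.imread("pics/top0.png");s=cv2.imread("pics/side0.png")
def c(im,x,y,w,h,k):return cv2.resize(im[y:y+h,x:x+w],None,fx=k,fy=k,interpolation=cv2.INTER_CUBIC)
# 4 panels 400x300
A=c(t,255,180,80,120,5)   #400x600
B=c(t,410,190,100,75,4)
C=c(s,270,190,110,50,3.6363)
C=cv2.resize(C,(400,182)); 
D=c(s,300,290,66,40,6)[:240,:396]
cv2.imwrite("pics/crop1.png",np.hstack([A,np.vstack([B,np.zeros((300,400,3),np.uint8)])]))
E1=np.zeros((600,800,3),np.uint8)
C=c(s,270,190,114,50,7);E1[:350,:798]=C
D=c(s,310,290,100,35,7)[:245,:700];E1[355:600,:700]=D
cv2.imwrite("pics/crop2.png",E1)
```

```text
(no output)
```

View pics/crop1.png

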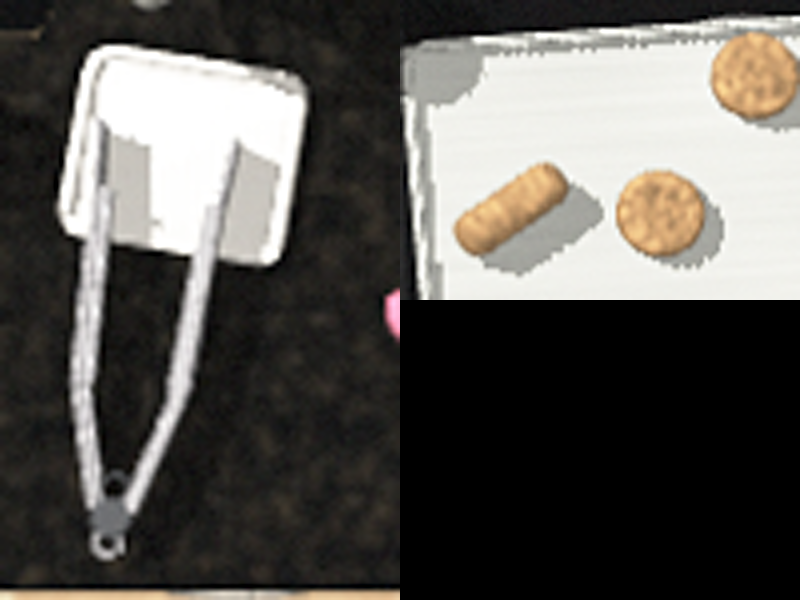

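View pics/crop2.png

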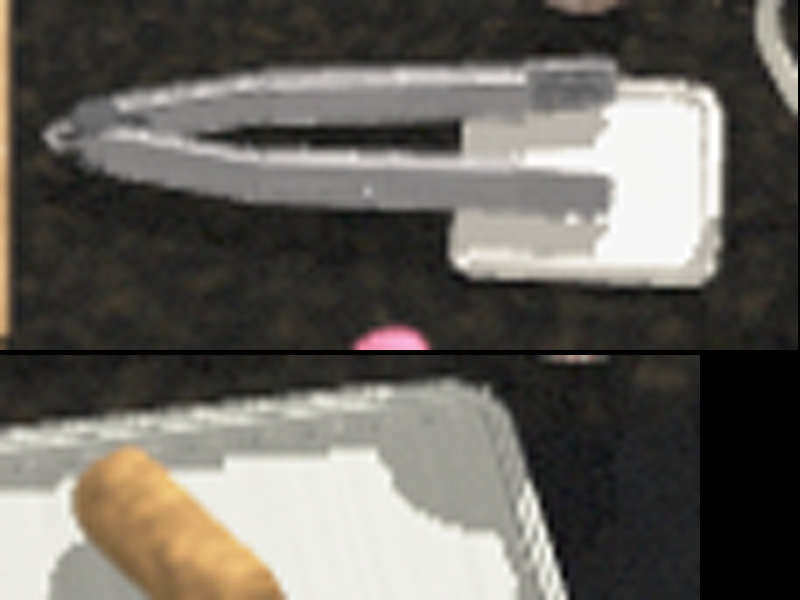

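The crop confirms the brown croquette on the tray. From top it runs from crop (458,240) to (566,172), so its ends are at about image (424.5,250) and (451.5,233). The pink one is on the worktop. The tongs' pin is at crop (111,516), with jaw tips at (100,122) and (238,142).

```bash
cat > h.py <<'E'
import numpy as np, cv2
from plant import camera_model
def ray(n,uv):
    m=camera_model(n); f=240/np.tan(np.radians(m["vfov"]/2))
    K=np.array([[f,0,m["cx"]],[0,f,m["cy"]],[0,0,1]])
    p=cv2.undistortPoints(np.array([[uv]],float),K,m["D"])[0,0]
    R=cv2.Rodrigues(m["rvec"])[0]; return -R.T@m["tvec"], R.T@np.array([*p,1])
def onz(n,uv,z):
    o,d=ray(n,uv); return o+d*(z-o[2])/d[2]
def tri(a,b):
    (o1,d1),(o2,d2)=ray("top",a),ray("side",b)
    k=np.linalg.lstsq(np.c_[d1,-d2],o2-o1,rcond=None)[0]
    p,q=o1+d1*k[0],o2+d2*k[1]; return (p+q)/2,np.linalg.norm(p-q)
E
python3 - <<'E'
from h import *
np.set_printoptions(precision=4,suppress=True)
T=lambda u,v:(255+u/5-.4,180+v/5-.4)
S=lambda u,v:(270+u/7-.43,190+v/7-.43)
for nm,a,b in [("loop",T(106,544),S(60,135)),("tipL",T(100,122),S(616,62)),("tipR",T(238,142),S(612,176)),("pin",T(111,516),S(95,115)),
 ("croq",(410+111/4-.4,190+208/4-.4),(336,317)),("rest+x+y",T(100,48),S(712,85)),("rest+x-y",T(303,85),S(718,278))]: print(nm,*tri(a,b))
for nm,a,z in [("pin",T(111,516),.02),("tipL",T(100,122),.022),("tipR",T(238,142),.022),("bendL",T(82,385),.02),("bendR",T(182,385),.02),
 ("rest1",T(100,48),.008),("rest2",T(303,85),.008),("rest3",T(272,263),.008),("rest4",T(66,225),.008),
 ("cA",(410+58/4-.4,190+240/4-.4),.032),("cB",(410+166/4-.4,190+172/4-.4),.032),("patb",(410+260/4,190+212/4),.029),("pata",(410+355/4,190+75/4),.029),
 ("plL",(157,251),.014),("plR",(229,251),.014),("plT",(192,215.5),.014),("plB",(192,286.5),.014)]: print(nm,onz("top",a,z))
for u in [(281,164),(340,164),(310,149),(310,180)]: print("side plate",onz("side",u,.014))
for u in [(413,203),(518,196),(524,285),(415,290)]: print("tray rim",onz("top",u,.023))
print("gripper in?")
E
```

```text
loop [ 0.3921 -0.0149  0.007 ] 0.0024134134003144622
tipL [ 0.5863 -0.0116  0.0221] 0.0013631691263278998
tipR [ 0.577  -0.0748  0.022 ] 0.0010264481889724628
pin [ 0.4048 -0.0179  0.0171] 0.0020682422047999943
croq [ 0.4987 -0.3816  0.0269] 0.0001785422826702224
rest+x+y [ 0.6224 -0.01    0.0085] 0.0010949286341272436
rest+x-y [ 0.6089 -0.1044 -0.0008] 0.0026126237682398126
pin [ 0.4058 -0.0181  0.02  ]
tipL [ 0.5856 -0.0116  0.022 ]
tipR [ 0.5765 -0.0748  0.022 ]
bendL [ 0.4651 -0.0044  0.02  ]
bendR [ 0.4651 -0.0497  0.02  ]
rest1 [ 0.6231 -0.01    0.008 ]
rest2 [ 0.6058 -0.1045  0.008 ]
rest3 [ 0.5224 -0.0902  0.008 ]
rest4 [0.54   0.0049 0.008 ]
cA [ 0.4801 -0.35    0.032 ]
cB [ 0.5187 -0.4119  0.032 ]
patb [ 0.4954 -0.4661  0.029 ]
pata [ 0.5739 -0.5227  0.029 ]
plL [0.4783 0.2549 0.014 ]
plR [0.4783 0.092  0.014 ]
plT [0.56   0.1781 0.014 ]
plB [0.3978 0.1736 0.014 ]
side plate [0.4002 0.1754 0.014 ]
side plate [0.5609 0.1594 0.014 ]
side plate [0.4836 0.2459 0.014 ]
side plate [0.4752 0.0909 0.014 ]
tray rim [ 0.5882 -0.3289  0.023 ]
tray rim [ 0.6045 -0.5702  0.023 ]
tray rim [ 0.401  -0.5751  0.023 ]
tray rim [ 0.3896 -0.3295  0.023 ]
gripper in?
```

```bash
cat >> h.py <<'E'
from scipy.spatial.transform import Rotation as Ro
from plant import sensors
def rel(pos,head,pitch=0):
    """shares from present measured pose to TCP pos, tool x heading (deg), tool down; pitch: turn about tool y (deg)"""
    s=sensors.state(); R0=Ro.from_quat(s["ee_rot"]); p0=s["tool_pos"]
    h=np.radians(head); x=[np.cos(h),np.sin(h),0]; z=[0,0,-1]
    R1=Ro.from_matrix(np.c_[x,np.cross(z,x),z])*Ro.from_euler("y",pitch,degrees=True)
    sh=R0.inv().apply(np.array(pos)-p0)/.08; tu=(R0.inv()*R1).as_rotvec(degrees=True)/120
    m=R0.as_matrix()
    print("t %.2f pos"%s["time_s"],p0.round(4),"headx %.1f"%np.degrees(np.arctan2(m[1,0],m[0,0])),"z",m[:,2].round(3),"q",s["q"].round(2),"w %.4f F %.1f"%(s["gripper_width"],s["gripper_force"]))
    print("  shift",sh.round(3),"turn",tu.round(3))
E
python3 -m jog '[[1,0.22,-0.5,0,0,0,-0.07],[1,0.45,-1,0,0,0,-0.14],[1,0.45,-1,0,0,0,-0.16]]'
python3 -c "
from h import *
rel([.4875,-.0298,.10],171.8)"
```

```text
time_s: 0.4
tool_pos: [0.2258, -0.4099, 0.2316]
ee_rot: [0.928, 0.374, 0.0, -0.001]
force: [0.7, -1.5, 0.3]
gripper_width: 0.0854
gripper_force: 0.0
t 0.40 pos [ 0.2258 -0.4099  0.2316] headx 43.9 z [-0.     0.001 -1.   ] q [-1.07 -0.11 -0.02  1.66  0.    1.31] w 0.0854 F 0.0
  shift [ 5.65  -1.157  1.65 ] turn [ 0.000e+00 -1.000e-03 -1.066e+00]
```

```bash
python3 -m jog '[[1,1,-0.2,0.5,0,0,-0.57],[1,1,-0.2,0.5,0,0,-0.57],[1,1,-0.2,0.5,0,0,-0.57],[1,1,-0.2,0.5,0,0,-0.57],[1,1,-0.2,0.5,0,0,-0.57],[1,1,-0.2,0.5,0,0,-0.57],[1,1,-0.2,0.5,0,0,-0.57],[1,1,-0.2,0.5,0,0,-0.57]]' >/dev/null
python3 -m jog '[[1,1,1,0,0,0,-0.5],[1,1,1,0,0,0,-0.5],[1,1,1,0,0,0,-0.5],[1,1,1,0,0,0,-0.5],[1,1,1,0,0,0,-0.5],[1,1,1,0,0,0,-0.5],[1,1,1,0,0,0,-0.5],[1,1,1,0,0,0,-0.5]]' >/dev/null
python3 -m jog '[[1,-1,1,0,0,0,0],[1,-1,1,0,0,0,0],[1,-1,1,0,0,0,0],[1,-1,1,0,0,0,0]]'
python3 -c "
from h import *
rel([.4875,-.0298,.10],171.8)"
```

```text
time_s: 2.4
tool_pos: [0.4089, -0.1739, 0.1907]
ee_rot: [0.071, 0.997, 0.0, -0.001]
force: [0.0, -0.2, 0.4]
gripper_width: 0.0855
gripper_force: 0.0
t 2.40 pos [ 0.4089 -0.1739  0.1907] headx 171.9 z [-0.001  0.    -1.   ] q [-0.4  -0.18 -0.16  1.59  0.   -0.26] w 0.0855 F 0.0
  shift [-0.719  1.922  1.134] turn [ 0.    -0.001  0.   ]
```

```bash
python3 -m jog '[[1,-0.36,0.96,0.57,0,0,0],[1,-0.36,0.96,0.57,0,0,0]]' >/dev/null
python3 -m jog '[[1,-0.36,0.96,0.57,0,0,0],[1,-0.36,0.96,0.57,0,0,0],[1,-0.36,0.96,0.57,0,0,0],[1,-0.36,0.96,0.57,0,0,0]]' >/dev/null
python3 - <<'E'
from h import *
rel([.4875,-.0298,.003],171.8)
from plant import read_camera
im=read_camera("side")[150:270,220:420,::-1]
cv2.imwrite("pics/s1.png",cv2.resize(im,None,fx=4,fy=4,interpolation=cv2.INTER_CUBIC))
E
```

```text
t 3.00 pos [ 0.4859 -0.0315  0.0997] headx 171.8 z [-0.002 -0.    -1.   ] q [-0.06 -0.07 -0.24  1.41 -0.    0.08] w 0.0857 F 0.0
  shift [-0.018  0.025  1.209] turn [-0.    -0.001  0.   ]
```

View pics/s1.png

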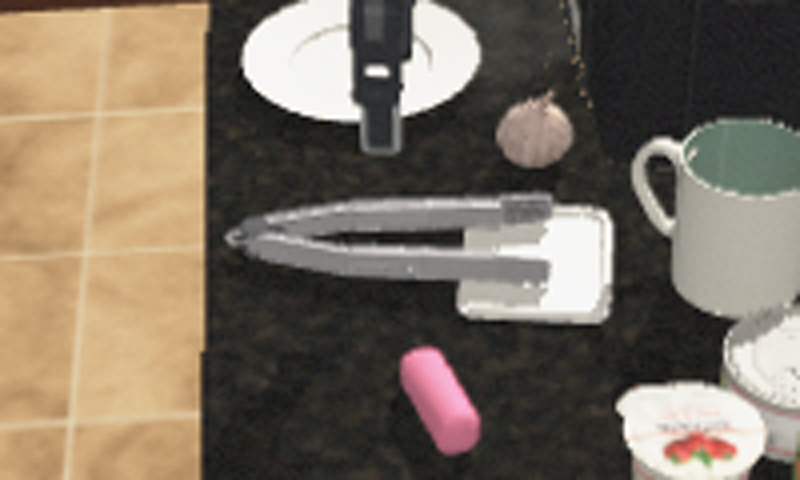

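The finger (crop 380,150) hangs above the middle of the tongs' flat section and lines up with it. Next I descend and close part way.

```bash
python3 -m jog '[[1,-0.02,0.02,0.6,0,0,0],[1,-0.02,0.02,0.6,0,0,0],[1,-0.02,0.02,0.9,0,0,0],[1,-0.02,0.02,0.9,0,0,0]]' >/dev/null
python3 -m jog '[[1,0,0,0.15,0,0,0],[1,0,0,0.31,0,0,0],[1,0,0,0.31,0,0,0],[0.13,0,0,0.31,0,0,0],[0.13,0,0,0.31,0,0,0],[0.13,0,0,0.31,0,0,0],[0.13,0,0,0.31,0,0,0],[0.13,0,0,0.31,0,0,0]]' 20
python3 -m jog '[[0.13,0,0,0,0,0,0],[0.13,0,0,0,0,0,0],[0.13,0,0,0,0,0,0]]'
```

```text
time_s: 4.25
tool_pos: [0.4898, -0.0298, 0.0049]
ee_rot: [0.071, 0.997, -0.0, 0.001]
force: [0.4, -0.0, 5.5]
gripper_width: 0.0487
gripper_force: 8.3
time_s: 4.55
tool_pos: [0.4898, -0.0297, 0.0049]
ee_rot: [0.071, 0.997, -0.0, 0.001]
force: [-0.2, -0.7, 5.9]
gripper_width: 0.0486
gripper_force: 8.3
```

```bash
python3 -m jog '[[0.13,0,0,-0.1,0,0,0],[0.13,0,0,-0.25,0,0,0],[0.13,0,0,-0.45,0,0,0],[0.13,0,0,-0.7,0,0,0],[0.13,0,0,-1,0,0,0],[0.13,0,0,-1,0,0,0]]'
python3 -m jog '[[0.13,0.2,-0.2,-0.1,0,0,0],[0.13,0.5,-0.5,-0.2,0,0,0],[0.13,0.8,-0.9,-0.2,0,0,0],[0.13,0.9,-1,-0.2,0,0,0]]' 
python3 -m jog '[[0.13,0,-0.1,0,0,0,0.05],[0.13,0,-0.3,0,0,0,0.11],[0.13,0,-0.5,0,0,0,0.17],[0.13,0,-0.7,0,0,0,0.24],[0.13,0,-0.9,0,0,0,0.31],[0.13,0,-1,0,0,0,0.37],[0.13,0,-1,0,0,0,0.416],[0.13,0,-1,0,0,0,0.416]]' 
python3 -m jog '[[0.13,-0.2,0,0,0,0,0],[0.13,-0.5,-0.06,0,0,0,0],[0.13,-0.8,-0.13,0,0,0,0],[0.13,-0.92,-0.13,0,0,0,0],[0.13,-0.92,-0.13,0,0,0,0]]'
python3 - <<'E'
from h import *
rel([.499-.53*.08,-.381+.85*.08,.10],121.9)
from plant import read_camera
for n in("top","side"): cv2.imwrite(f"pics/{n}2.png",read_camera(n)[:,:,::-1])
t=cv2.imread("pics/top2.png")[150:300,350:530];s=cv2.imread("pics/side2.png")[210:360,230:410]
cv2.imwrite("pics/c2.png",cv2.resize(np.hstack([t,s]),None,fx=2.2,fy=2.2,interpolation=cv2.INTER_CUBIC))
E
```

```text
time_s: 5.15
tool_pos: [0.4903, -0.0298, 0.0874]
ee_rot: [0.071, 0.997, 0.0, 0.003]
force: [-0.6, 0.2, -0.9]
gripper_width: 0.0485
gripper_force: 6.1
time_s: 5.55
tool_pos: [0.404, -0.1001, 0.0995]
ee_rot: [0.071, 0.997, -0.0, -0.0]
force: [-0.4, -0.2, -1.1]
gripper_width: 0.0484
gripper_force: 6.1
time_s: 6.35
tool_pos: [0.3947, -0.178, 0.099]
ee_rot: [0.486, 0.874, 0.0, -0.0]
force: [0.2, 0.5, -1.2]
gripper_width: 0.0485
gripper_force: 6.1
time_s: 6.85
tool_pos: [0.4251, -0.2462, 0.0989]
ee_rot: [0.485, 0.875, 0.0, -0.0]
force: [-0.8, 0.2, -0.5]
gripper_width: 0.0482
gripper_force: 6.1
t 6.85 pos [ 0.4251 -0.2462  0.0989] headx 122.0 z [-0.001  0.001 -1.   ] q [-0.52 -0.06 -0.23  1.4   0.    0.49] w 0.0482 F 6.1
  shift [-0.917 -0.109 -0.014] turn [-0.    -0.     0.001]
```

View pics/c2.png

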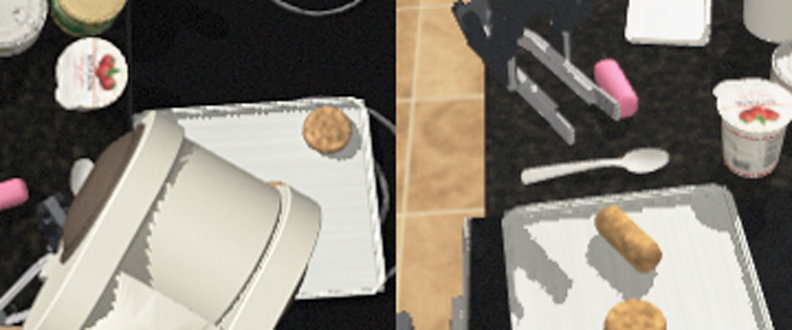

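The tongs are held, and their jaw tips show in the side panel at crop (574,140) and (620,115). I'll compare these with the predicted positions to check for droop and offset.

Run:
```python
from h import *
def proj(n,P):
    m=camera_model(n); f=240/np.tan(np.radians(m["vfov"]/2))
    K=np.array([[f,0,m["cx"]],[0,f,m["cy"]],[0,0,1]])
    return cv2.projectPoints(np.array(P,float).reshape(-1,1,3),m["rvec"],m["tvec"],K,m["D"])[0][:,0]
p=np.array([.4251,-.2462,0]);a=np.array([.53,-.848,0]);l=np.array([.848,.53,0])
for dz in(0,-.006):
  P=[p+a*.095+l*s*.024+[0,0,z+dz] for s in(-1,1) for z in(.096,.116)]
  print(proj("side",P).round(1).tolist())
s=cv2.imread("pics/side2.png")[210:280,260:340]
cv2.imwrite("pics/c3.png",cv2.resize(s,None,fx=8,fy=8,interpolation=cv2.INTER_CUBIC))
```

```text
[[310.4, 276.7], [310.0, 269.0], [331.2, 265.6], [331.1, 257.9]]
[[310.5, 278.9], [310.1, 271.3], [331.2, 267.9], [331.1, 260.2]]
```

View pics/c3.png

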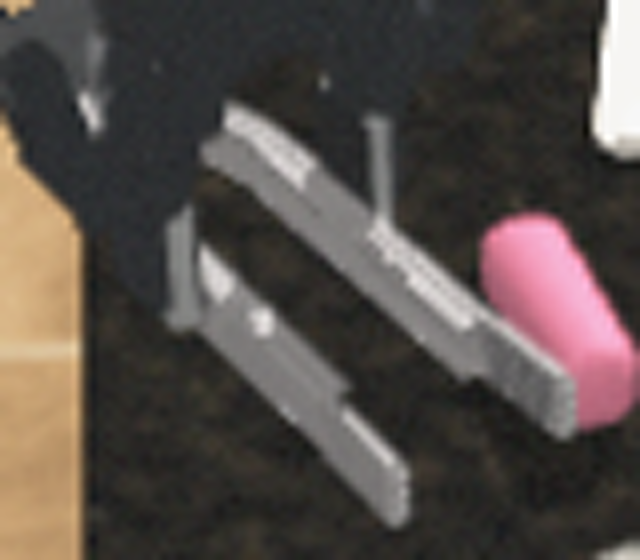

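Pixels agree within about 1 px, so the jaws stay nearly level, about 2.5 mm nose-up. I'll go over the croquette with a 9° nose-down pitch.

```bash
python3 -m jog '[[0.13,-0.3,-0.03,0,0,0.03,0],[0.13,-0.6,-0.07,0,0,0.06,0],[0.13,-0.91,-0.11,0.1,0,0.075,0],[0.13,-0.91,-0.11,0.3,0,0.075,0],[0.13,-0.91,-0.11,0.3,0,0.075,0],[0.13,-0.91,-0.11,0.3,0,0.075,0]]'
python3 - <<'E'
from h import *
rel([.4563,-.3127,.034],121.9,9)
from plant import read_camera
s=read_camera("side")[240:350,250:400,::-1]
cv2.imwrite("pics/c4.png",cv2.resize(s,None,fx=5,fy=5,interpolation=cv2.INTER_CUBIC))
E
```

```text
time_s: 7.55
tool_pos: [0.4556, -0.3113, 0.0756]
ee_rot: [0.483, 0.872, 0.038, -0.069]
force: [-0.5, 0.3, -0.5]
gripper_width: 0.0483
gripper_force: 6.1
t 7.55 pos [ 0.4556 -0.3113  0.0756] headx 122.0 z [-0.083  0.133 -0.988] q [-0.63  0.24  0.04  1.52  0.06  0.38] w 0.0483 F 6.1
  shift [-0.101 -0.002  0.511] turn [-0.    -0.     0.001]
```

View pics/c4.png

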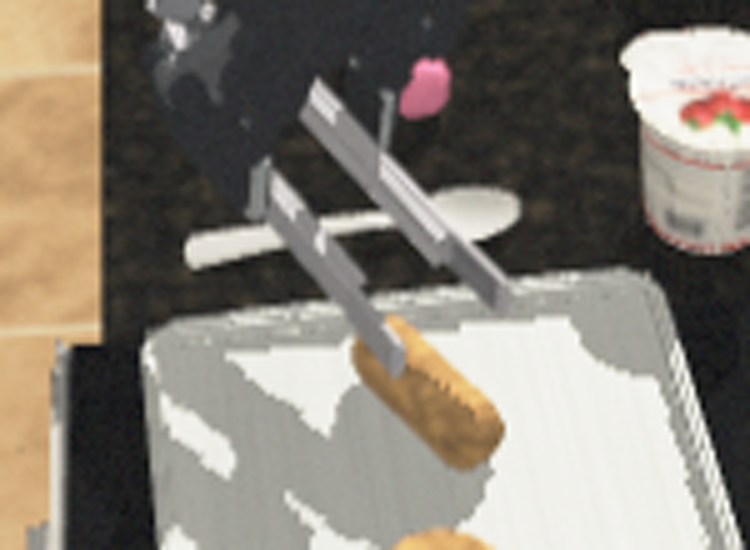

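The jaws (tips at crop 400,365 and 505,300, still 41 mm too high) will straddle the croquette (350–500, 320–470) once they come straight down.

```bash
python3 -m jog '[[0.13,-0.04,0,0.1,0,0,0],[0.13,-0.06,0,0.25,0,0,0],[0.13,-0.1,0,0.4,0,0,0],[0.13,-0.1,0,0.51,0,0,0],[0.13,-0.1,0,0.51,0,0,0]]'
python3 - <<'E'
from h import *
rel([.4563,-.3127,.034],121.9,9)
from plant import read_camera
s=read_camera("side")[240:350,250:400,::-1]
cv2.imwrite("pics/c5.png",cv2.resize(s,None,fx=5,fy=5,interpolation=cv2.INTER_CUBIC))
E
```

```text
time_s: 8.1
tool_pos: [0.4558, -0.3128, 0.0318]
ee_rot: [0.484, 0.872, 0.038, -0.07]
force: [-0.6, -0.0, -1.8]
gripper_width: 0.0478
gripper_force: 6.1
t 8.10 pos [ 0.4558 -0.3128  0.0318] headx 122.0 z [-0.085  0.134 -0.987] q [-0.63  0.26 -0.02  1.44  0.06  0.38] w 0.0478 F 6.1
  shift [ 0.002  0.007 -0.027] turn [-0.001 -0.001  0.   ]
```

View pics/c5.png

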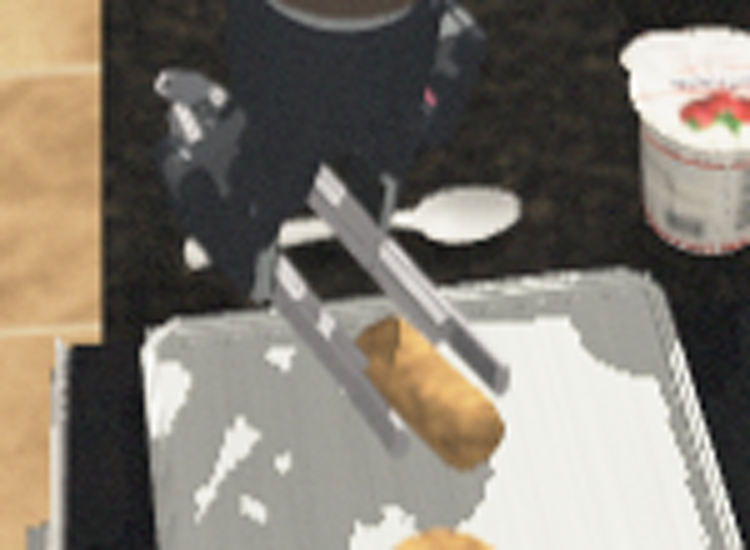

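The jaws straddle the croquette. Squeeze.

```bash
python3 -m jog '[[0.0,0,0,0,0,0,0],[-0.05,0,0,0,0,0,0],[-0.1,0,0,0,0,0,0],[-0.35,0,0,0,0,0,0],[-0.35,0,0,0,0,0,0],[-0.35,0,0,0,0,0,0],[-0.35,0,0,0,0,0,0],[-0.35,0,0,0,0,0,0]]' 20
python3 -m jog '[[-0.35,0,0,-0.05,0,0,0],[-0.35,0,0,-0.12,0,0,0],[-0.35,0,0,-0.25,0,0,0],[-0.35,0,0,-0.4,0,0,0],[-0.35,0,0,-0.4,0,0,0]]'
```

```text
time_s: 8.95
tool_pos: [0.4568, -0.3136, 0.0338]
ee_rot: [0.484, 0.872, 0.038, -0.069]
force: [-0.5, -0.4, 0.3]
gripper_width: 0.0395
gripper_force: 20.8
time_s: 9.45
tool_pos: [0.4604, -0.3187, 0.0678]
ee_rot: [0.484, 0.872, 0.038, -0.067]
force: [0.1, -0.1, -1.1]
gripper_width: 0.0388
gripper_force: 20.7
```

```bash
python3 -m jog '[[-0.35,0.1,0,-0.15,0,0,0],[-0.35,0.3,0,-0.35,0,0,0],[-0.35,0.5,0,-0.6,0,0,0],[-0.35,0.75,0,-0.8,0,0,0],[-0.35,0.9,0,-0.9,0,0,0],[-0.35,0.9,0,-0.9,0,0,0]]'
python3 -m jog '[[-0.35,0.1,0.05,0.02,0,0,0],[-0.35,0.3,0.15,0.05,0,0,0],[-0.35,0.55,0.28,0.1,0,0,0],[-0.35,0.8,0.4,0.15,0,0,0],[-0.35,1,0.5,0.15,0,0,0]]'
python3 -m jog '[[-0.35,0.25,0.12,0.02,0,0,0],[-0.35,0.5,0.25,0.08,0,0,0],[-0.35,0.75,0.38,0.12,0,0,0],[-0.35,0.92,0.46,0.15,0,0,0],[-0.35,1,0.5,0.15,0,0,0]]'
python3 -m jog '[[-0.35,0.1,0.05,0.02,0.008,0,-0.05],[-0.35,0.25,0.12,0.04,0.019,0,-0.12],[-0.35,0.4,0.2,0.06,0.03,0,-0.19],[-0.35,0.55,0.27,0.08,0.041,0,-0.26],[-0.35,0.7,0.35,0.1,0.052,0,-0.33],[-0.35,0.85,0.42,0.13,0.063,0,-0.4],[-0.35,1,0.5,0.15,0.074,0,-0.47],[-0.35,1,0.5,0.15,0.083,0,-0.53]]'
python3 -c "
from h import *
rel([.3997,.158,.12],190,9)"
```

```text
time_s: 10.05
tool_pos: [0.4277, -0.2665, 0.1496]
ee_rot: [0.483, 0.872, 0.038, -0.067]
force: [0.7, -0.8, -1.3]
gripper_width: 0.0396
gripper_force: 20.7
time_s: 10.55
tool_pos: [0.418, -0.1751, 0.147]
ee_rot: [0.483, 0.872, 0.038, -0.07]
force: [-0.0, -0.1, -0.7]
gripper_width: 0.0391
gripper_force: 20.6
time_s: 11.05
tool_pos: [0.4091, -0.0856, 0.1482]
ee_rot: [0.483, 0.872, 0.038, -0.069]
force: [0.1, -0.1, -1.0]
gripper_width: 0.0391
gripper_force: 20.6
time_s: 11.85
tool_pos: [0.4007, 0.0036, 0.1492]
ee_rot: [-0.059, 0.995, -0.004, -0.078]
force: [-0.2, 0.7, -0.9]
gripper_width: 0.0392
gripper_force: 20.7
t 11.85 pos [0.4007 0.0036 0.1492] headx -173.2 z [-0.156 -0.016 -0.988] q [ 0.02 -0.13 -0.2   1.65 -0.01 -0.1 ] w 0.0392 F 20.7
  shift [-0.27   1.917  0.33 ] turn [ 0.005 -0.    -0.027]
```

```bash
python3 -m jog '[[-0.35,-0.03,0.15,0,0.001,0,-0.01],[-0.35,-0.1,0.4,0.05,0.003,0,-0.02],[-0.35,-0.13,0.7,0.1,0.004,0,-0.027],[-0.35,-0.13,0.95,0.16,0.004,0,-0.027]]' >/dev/null
python3 -m jog '[[-0.35,-0.03,0.25,0.1,0,0,0],[-0.35,-0.1,0.55,0.2,0,0,0],[-0.35,-0.12,0.8,0.35,0,0,0],[-0.35,-0.12,0.97,0.5,0,0,0],[-0.35,-0.12,0.97,0.6,0,0,0],[-0.35,-0.12,0.97,0.6,0,0,0]]'
python3 - <<'E'
from h import *
rel([.3997,.158,.026],190,9)
from plant import read_camera
a=read_camera("side")[120:220,250:400,::-1];b=read_camera("top")[180:320,130:270,::-1]
a=cv2.resize(a,None,fx=3.5,fy=3.5,interpolation=cv2.INTER_CUBIC);b=cv2.resize(b,(270,270))
c=np.zeros((350,800,3),np.uint8);c[:,:525]=a;c[:270,530:]=b;cv2.imwrite("pics/c6.png",c)
E
```

```text
time_s: 12.85
tool_pos: [0.3889, 0.1555, 0.0856]
ee_rot: [-0.083, 0.993, -0.006, -0.079]
force: [-0.5, -0.6, -0.9]
gripper_width: 0.0391
gripper_force: 20.7
t 12.85 pos [0.3889 0.1555 0.0856] headx -170.4 z [-0.156 -0.025 -0.987] q [ 0.36 -0.07 -0.28  1.52  0.03  0.19] w 0.0391 F 20.7
  shift [-0.253  0.008  0.714] turn [ 0.001 -0.001 -0.003]
```

View pics/c6.png

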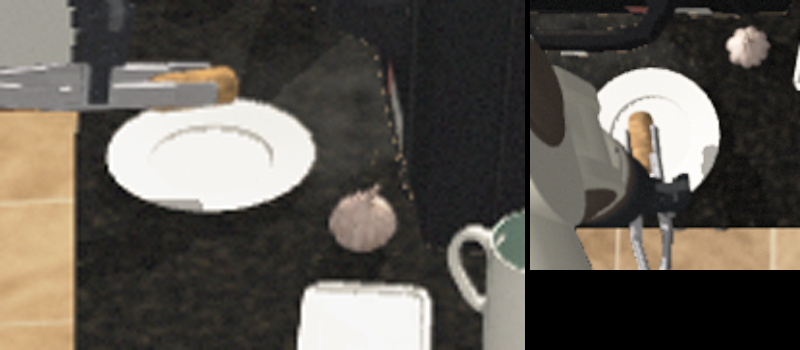

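The croquette is held between the jaws over the near half of the plate. In the top inset its middle is at about (641,140), which is image (187.6,252.6).

```bash
python3 -c "
from h import *
print(onz('top',(187.6,252.6),.09),onz('top',(130+.5185*(640-530),180+.5185*112),.09),tri((187.0,239.0),(317.7,144)))"
```

```text
[0.46864054 0.16493712 0.09      ] [0.49955377 0.16699794 0.09      ] (array([0.50078273, 0.17187273, 0.07257981]), np.float64(0.002663579407863526))
```

```bash
python3 -m jog '[[-0.35,-0.08,0.02,0.1,0,0,0],[-0.35,-0.16,0.03,0.25,0,0,0],[-0.35,-0.24,0.05,0.4,0,0,0],[-0.35,-0.25,0.05,0.53,0,0,0],[-0.35,-0.25,0.05,0.6,0,0,0],[-0.35,-0.25,0.05,0.6,0,0,0]]'
python3 -m jog '[[-0.35,0,0,0.02,0,0,0],[-0.35,0,0,0.04,0,0,0],[-0.35,0,0,0.06,0,0,0],[-0.35,0,0,0.08,0,0,0],[-0.35,0,0,0.1,0,0,0],[-0.35,0,0,0.1,0,0,0]]'
python3 -c "
from h import *
rel([.3997,.158,.026],190,9)"
```

```text
time_s: 13.55
tool_pos: [0.4005, 0.1615, 0.0352]
ee_rot: [-0.084, 0.993, -0.006, -0.079]
force: [-0.7, -0.4, -1.1]
gripper_width: 0.0393
gripper_force: 20.7
time_s: 14.15
tool_pos: [0.4, 0.1616, 0.0282]
ee_rot: [-0.084, 0.993, -0.006, -0.078]
force: [0.2, -0.4, -1.0]
gripper_width: 0.0393
gripper_force: 20.7
t 14.15 pos [0.4    0.1616 0.0282] headx -170.4 z [-0.154 -0.024 -0.988] q [ 0.36 -0.02 -0.34  1.41  0.03  0.19] w 0.0393 F 20.7
  shift [ 0.006 -0.044  0.029] turn [ 0.001  0.    -0.003]
```

```bash
python3 -m jog '[[-0.35,0,0,0.01,0,0,0],[-0.35,0,0,0.02,0,0,0],[-0.35,0,0,0.025,0,0,0],[-0.35,0,0,0.025,0,0,0]]'
python3 -m jog '[[-0.35,0,0,0.006,0,0,0],[-0.35,0,0,0.012,0,0,0],[-0.35,0,0,0.012,0,0,0]]'
python3 -m jog '[[-0.35,0,0,0.006,0,0,0],[-0.35,0,0,0.012,0,0,0],[-0.35,0,0,0.012,0,0,0]]'
python3 - <<'E'
from h import *
from plant import read_camera
a=read_camera("side")[130:190,260:360,::-1]
cv2.imwrite("pics/c7.png",cv2.resize(a,None,fx=7,fy=7,interpolation=cv2.INTER_CUBIC))
E
```

```text
time_s: 14.55
tool_pos: [0.3998, 0.1616, 0.0264]
ee_rot: [-0.084, 0.993, -0.006, -0.078]
force: [-0.1, 0.9, -0.6]
gripper_width: 0.0391
gripper_force: 20.7
time_s: 14.85
tool_pos: [0.3997, 0.1616, 0.0255]
ee_rot: [-0.084, 0.993, -0.005, -0.078]
force: [-0.8, 0.0, 0.3]
gripper_width: 0.0398
gripper_force: 20.8
time_s: 15.15
tool_pos: [0.3996, 0.1616, 0.0246]
ee_rot: [-0.084, 0.993, -0.005, -0.078]
force: [0.5, 0.2, 0.3]
gripper_width: 0.039
gripper_force: 20.8
```

View pics/c7.png

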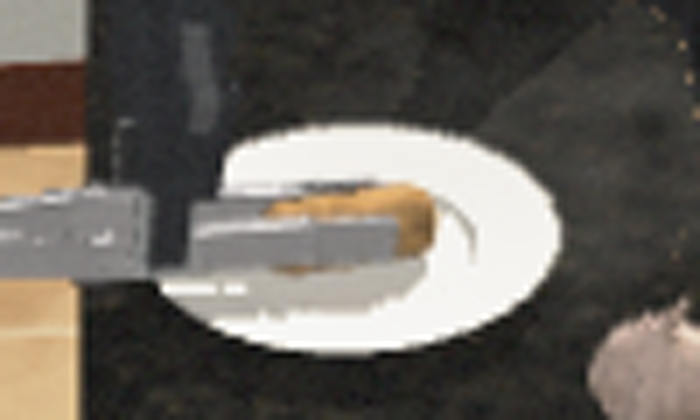

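The croquette sits on the plate's flat and the wrist force has turned positive, so it is in contact. That was my last picture. I now release slowly and lift clear.

```bash
python3 -m jog '[[-0.06,0,0,0,0,0,0],[-0.03,0,0,0,0,0,0],[0,0,0,0,0,0,0],[0.05,0,0,0,0,0,0],[0.1,0,0,0,0,0,0],[0.15,0,0,0,0,0,0],[0.15,0,0,0,0,0,0],[0.15,0,0,0,0,0,0]]' 20
python3 -m jog '[[0.15,0,0,0,0,0,0],[0.15,0,0,0,0,0,0],[0.15,0,0,-0.05,0,0,0],[0.15,-0.02,0,-0.12,0,0,0],[0.15,-0.04,0,-0.25,0,0,0],[0.15,-0.06,0,-0.45,0,0,0],[0.15,-0.1,0,-0.7,0,0,0],[0.15,-0.1,0,-0.7,0,0,0]]'
python3 - <<'E'
from h import *
from plant import read_camera
rel([.40,.0,.09],171.8)
for n in("top","side"):
  im=read_camera(n);cv2.imwrite(f"pics/{n}8.png",im[:,:,::-1])
  h=cv2.cvtColor(im,cv2.COLOR_RGB2HSV).astype(int)
  m=(h[...,0]>8)&(h[...,0]<25)&(h[...,1]>90)&(h[...,2]>70)
  R=(slice(215,290),slice(155,232)) if n=="top" else (slice(140,185),slice(278,345))
  v,u=np.nonzero(m[R]); u=u+R[1].start;v=v+R[0].start
  print(n,len(u),u.mean() if len(u) else 0,v.mean() if len(u) else 0,u.min(initial=999),u.max(initial=0),v.min(initial=999),v.max(initial=0), onz(n,(u.mean(),v.mean()),.022 if n=="side" else .028))
E
```

```text
time_s: 16.0
tool_pos: [0.3995, 0.1616, 0.0245]
ee_rot: [-0.084, 0.993, -0.006, -0.078]
force: [-0.2, -0.0, -0.7]
gripper_width: 0.0492
gripper_force: 6.0
time_s: 16.8
tool_pos: [0.4179, 0.1649, 0.0815]
ee_rot: [-0.084, 0.994, -0.005, -0.076]
force: [0.3, -0.7, -0.3]
gripper_width: 0.049
gripper_force: 6.0
t 16.80 pos [0.4179 0.1649 0.0815] headx -170.4 z [-0.149 -0.022 -0.989] q [ 0.36 -0.01 -0.22  1.51  0.03  0.19] w 0.0490 F 6.0
  shift [ 0.575 -1.994 -0.026] turn [-0.01  -0.072  0.148]
top 107 189.17757009345794 245.6355140186916 186 192 236 257 [0.48921897 0.17880665 0.028     ]
side 219 309.4337899543379 162.16438356164383 298 321 157 168 [0.47789647 0.16433641 0.022     ]
```

```bash
python3 -m jog '[[0.15,0.1,-0.15,-0.1,0,0,0],[0.15,0.2,-0.4,-0.2,0,0,0],[0.15,0.3,-0.7,-0.2,0,0,0],[0.15,0.3,-1,-0.2,0,0,0]]' >/dev/null
python3 -m jog '[[0.15,0.1,-0.25,0,-0.003,-0.02,0.04],[0.15,0.2,-0.5,0,-0.006,-0.04,0.08],[0.15,0.28,-0.75,0,-0.009,-0.06,0.12],[0.15,0.28,-0.95,0,-0.01,-0.072,0.148],[0.15,0.28,-1,0,-0.01,-0.072,0.148],[0.15,0.28,-1,0,-0.01,-0.072,0.148]]'
python3 - <<'E'
from h import *
from plant import read_camera
rel([.491,-.031,.09],171.8)
im=read_camera("top");cv2.imwrite("pics/top9.png",im[:,:,::-1])
h=cv2.cvtColor(im,cv2.COLOR_RGB2HSV).astype(int)
m=(h[...,0]>8)&(h[...,0]<25)&(h[...,1]>90)&(h[...,2]>70)
v,u=np.nonzero(m[215:290,155:232]);u=u+155;v=v+215
print(len(u),u.mean(),v.mean(),u.min(),u.max(),v.min(),v.max(),onz("top",(u.mean(),v.mean()),.03))
s=read_camera("side");cv2.imwrite("pics/side9.png",s[:,:,::-1])
E
```

```text
time_s: 17.9
tool_pos: [0.3993, -0.0014, 0.1012]
ee_rot: [0.071, 0.997, -0.001, -0.002]
force: [0.2, 0.7, -0.2]
gripper_width: 0.0489
gripper_force: 6.0
t 17.90 pos [ 0.3993 -0.0014  0.1012] headx 171.8 z [-0.005 -0.001 -1.   ] q [-0.   -0.28 -0.42  1.44 -0.    0.14] w 0.0489 F 6.0
  shift [-1.188 -0.204  0.135] turn [-0.001 -0.002  0.   ]<stdin>:8: RuntimeWarning: Mean of empty slice.
  ret = ret.dtype.type(ret / rcount)
Traceback (most recent call last):
ValueError: zero-size array to reduction operation minimum which has no identity
```

Run:
```python
from h import *
from plant import read_camera
s=read_camera("side");cv2.imwrite("pics/side9.png",s[:,:,::-1]);t=cv2.imread("pics/top9.png")[...,::-1]
for n,im in(("top",t),("side",s)):
  h=cv2.cvtColor(np.ascontiguousarray(im),cv2.COLOR_RGB2HSV).astype(int)
  m=((h[...,0]>6)&(h[...,0]<25)&(h[...,1]>90)&(h[...,2]>70)).astype(np.uint8)
  k,l,st,c=cv2.connectedComponentsWithStats(m)
  print(n,[(st[i].tolist()) for i in range(1,k) if st[i,4]>40 and (n=="side" or st[i,1]<290)])
print(t[236:262:5,175:210:5].tolist())
```

```text
top [[291, 56, 58, 2, 61], [277, 83, 33, 51, 1344], [359, 83, 31, 20, 233], [384, 94, 10, 12, 41], [385, 128, 22, 12, 64], [375, 130, 33, 33, 174], [564, 188, 44, 37, 999], [488, 198, 22, 21, 352], [37, 229, 29, 28, 262], [464, 233, 22, 21, 360], [14, 252, 33, 26, 385]]
side [[346, 41, 11, 13, 124], [291, 96, 12, 9, 54], [303, 101, 7, 11, 48], [138, 139, 130, 42, 3733], [0, 148, 38, 68, 1269], [298, 157, 24, 8, 111], [183, 179, 60, 78, 3904], [243, 179, 29, 33, 804], [424, 182, 36, 40, 1206], [0, 192, 67, 35, 1690], [57, 202, 13, 22, 41], [240, 212, 32, 42, 1136], [34, 225, 24, 42, 95], [0, 226, 51, 43, 1570], [419, 235, 50, 40, 649], [235, 254, 36, 52, 1702], [462, 254, 23, 23, 232], [191, 257, 46, 52, 1840], [0, 269, 30, 52, 833], [6, 269, 79, 52, 2727], [417, 280, 35, 13, 68], [83, 306, 9, 10, 51], [231, 307, 30, 64, 1463], [205, 309, 27, 44, 843], [0, 318, 78, 68, 4143], [57, 318, 66, 64, 2439], [325, 346, 28, 26, 553], [374, 370, 30, 28, 634], [27, 382, 107, 86, 6996], [0, 386, 52, 84, 3024], [235, 387, 19, 55, 648], [126, 450, 92, 12, 575], [121, 459, 98, 21, 1114], [22, 466, 97, 14, 1000], [0, 472, 20, 8, 142]]
[[[254, 254, 252], [230, 226, 219], [214, 209, 191], [214, 209, 191], [220, 215, 196], [115, 112, 104], [254, 253, 252]], [[175, 171, 164], [231, 228, 216], [231, 227, 213], [231, 227, 214], [119, 115, 107], [218, 213, 195], [222, 219, 202]], [[254, 253, 250], [238, 235, 223], [238, 235, 223], [238, 235, 223], [119, 115, 107], [234, 231, 219], [234, 231, 218]], [[246, 244, 232], [240, 237, 225], [240, 238, 226], [234, 231, 216], [213, 208, 189], [240, 236, 224], [238, 234, 222]], [[241, 238, 226], [241, 238, 226], [241, 239, 227], [182, 177, 163], [195, 192, 174], [241, 238, 226], [241, 239, 228]], [[243, 240, 228], [242, 240, 228], [243, 240, 229], [126, 123, 113], [244, 242, 230], [243, 240, 228], [243, 240, 228]]]
```

The top view is blocked by the arm. In the side view the croquette stays on the plate (298–322, 157–165). Now I lay the tongs back.

```bash
python3 -m jog '[[0.15,-0.15,-0.03,0,0,0,0],[0.15,-0.4,-0.07,0,0,0,0],[0.15,-0.65,-0.1,0,0,0,0],[0.15,-0.85,-0.1,0,0,0,0],[0.15,-0.85,-0.1,0.1,0,0,0]]' >/dev/null
python3 -m jog '[[0.15,-0.2,-0.05,0.1,0,0,0],[0.15,-0.3,-0.1,0.3,0,0,0],[0.15,-0.34,-0.1,0.55,0,0,0],[0.15,-0.34,-0.1,0.8,0,0,0],[0.15,-0.34,-0.1,0.9,0,0,0],[0.15,-0.34,-0.1,0.9,0,0,0]]'
python3 - <<'E'
from h import *
rel([.491,-.031,.006],171.8)
E
```

```text
time_s: 19.1
tool_pos: [0.4903, -0.0299, 0.0195]
ee_rot: [0.071, 0.997, -0.001, -0.004]
force: [0.9, -0.3, -0.8]
gripper_width: 0.0489
gripper_force: 6.0
t 19.10 pos [ 0.4903 -0.0299  0.0195] headx 171.9 z [-0.007 -0.001 -1.   ] q [-0.06 -0.02 -0.35  1.25 -0.    0.08] w 0.0489 F 6.0
  shift [-0.011 -0.012  0.168] turn [-0.001 -0.003  0.001]
```

```bash
python3 -m jog '[[0.15,0,0,0.04,0,-0.003,0],[0.15,0,0,0.08,0,-0.003,0],[0.15,0,0,0.12,0,-0.003,0],[0.15,0,0,0.12,0,-0.003,0]]'
python3 -m jog '[[0.15,0,0,0.02,0,0,0],[0.15,0,0,0.04,0,0,0],[0.15,0,0,0.05,0,0,0],[0.15,0,0,0.05,0,0,0]]'
```

```text
time_s: 19.5
tool_pos: [0.4914, -0.0303, 0.0113]
ee_rot: [0.071, 0.997, -0.001, 0.001]
force: [0.3, -0.7, -1.1]
gripper_width: 0.0494
gripper_force: 6.0
time_s: 19.9
tool_pos: [0.4914, -0.0303, 0.0072]
ee_rot: [0.071, 0.997, -0.001, 0.001]
force: [1.0, -0.1, -0.5]
gripper_width: 0.0492
gripper_force: 6.0
```

```bash
python3 -m jog '[[0.15,0,0,0.015,0,0,0],[0.15,0,0,0.03,0,0,0],[0.15,0,0,0.03,0,0,0]]'
python3 -m jog '[[0.2,0,0,0,0,0,0],[0.25,0,0,0,0,0,0],[0.3,0,0,0,0,0,0],[0.4,0,0,0,0,0,0],[0.7,0,0,0,0,0,0],[1,0,0,0,0,0,0],[1,0,0,0,0,0,0],[1,0,0,0,0,0,0]]'
python3 -m jog '[[1,0,0,0,0,0,0],[1,0,0,-0.1,0,0,0],[1,0,0,-0.3,0,0,0],[1,0,0,-0.6,0,0,0],[1,0,0,-1,0,0,0],[1,0,0,-1,0,0,0]]'
python3 -m jog '[[1,0.5,0,-0.5,0,0,0],[1,1,0,-1,0,0,0],[1,1,0,-1,0,0,0]]'
python3 -m jog '[[1,1,-0.5,0,0,0,0],[1,1,-1,0,0,0,0],[1,1,-1,0,0,0,0]]'
python3 -m jog '[[1,0,-0.5,0,0,0,0],[1,0,-1,0,0,0,0],[1,0,-1,0,0,0,0]]'
python3 - <<'E'
from h import *
from plant import read_camera
for n in("top","side"):
  im=read_camera(n);cv2.imwrite(f"pics/{n}10.png",im[:,:,::-1])
  a=cv2.imread(f"pics/{n}0.png").astype(int);b=im[:,:,::-1].astype(int)
  d=(abs(a-b).sum(2)>90)
  R=(slice(185,297),slice(262,322)) if n=="top" else (slice(190,240),slice(272,380))
  print(n,"tongs diff px",d[R].sum()); v,u=np.nonzero(d[R]); 
  if len(u): print(u.min()+R[1].start,u.max()+R[1].start,v.min()+R[0].start,v.max()+R[0].start)
  h=cv2.cvtColor(im,cv2.COLOR_RGB2HSV).astype(int)
  m=(h[...,0]>6)&(h[...,0]<25)&(h[...,1]>90)&(h[...,2]>70)
  R=(slice(215,290),slice(155,232)) if n=="top" else (slice(140,185),slice(278,345))
  v,u=np.nonzero(m[R]); 
  if len(u): u=u+R[1].start;v=v+R[0].start; print(len(u),u.min(),u.max(),v.min(),v.max(),onz(n,(u.mean(),v.mean()),.03 if n=="top" else .022))
E
```

```text
time_s: 20.2
tool_pos: [0.4915, -0.0303, 0.0049]
ee_rot: [0.071, 0.997, -0.001, 0.001]
force: [0.8, -0.3, 0.3]
gripper_width: 0.049
gripper_force: 6.0
time_s: 21.0
tool_pos: [0.4915, -0.0303, 0.005]
ee_rot: [0.071, 0.997, -0.001, 0.001]
force: [-0.1, -1.3, -0.4]
gripper_width: 0.0852
gripper_force: 0.0
time_s: 21.6
tool_pos: [0.4935, -0.0303, 0.0898]
ee_rot: [0.071, 0.997, -0.001, 0.004]
force: [0.1, 0.0, 0.5]
gripper_width: 0.0856
gripper_force: 0.0
time_s: 21.9
tool_pos: [0.4107, -0.0183, 0.1684]
ee_rot: [0.071, 0.997, -0.001, 0.003]
force: [1.6, -0.0, 0.9]
gripper_width: 0.0854
gripper_force: 0.0
time_s: 22.2
tool_pos: [0.3194, -0.0877, 0.1647]
ee_rot: [0.071, 0.997, -0.001, 0.001]
force: [0.4, -0.5, 0.1]
gripper_width: 0.0855
gripper_force: 0.0
time_s: 22.5
tool_pos: [0.3092, -0.169, 0.1645]
ee_rot: [0.074, 0.997, -0.001, 0.001]
force: [-0.3, 0.4, 0.4]
gripper_width: 0.0852
gripper_force: 0.0
top tongs diff px 571
269 311 203 291
309 186 199 236 265 [0.47737206 0.17020588 0.03      ]
side tongs diff px 310
276 359 198 226
219 298 321 157 168 [0.47789647 0.16433641 0.022     ]
```

The croquette is at (0.477, 0.170), within 3 mm of the plate's centre. I'll check the tongs' pose against the start by template matching.

Run:
```python
from h import *
for n,bx in (("side",{"pin":(274,202,22,14),"tipL":(340,195,24,14),"tipR":(335,208,28,16)}),("top",{"pin":(268,270,20,22),"tipL":(268,200,16,22),"tipR":(293,203,18,24)})):
  a=cv2.imread(f"pics/{n}0.png");b=cv2.imread(f"pics/{n}10.png")
  for k,(x,y,w,h) in bx.items():
    T=a[y:y+h,x:x+w];S=b[y-12:y+h+12,x-12:x+w+12]
    r=cv2.matchTemplate(S,T,cv2.TM_CCOEFF_NORMED);_,v,_,l=cv2.minMaxLoc(r)
    print(n,k,"shift px",l[0]-12,l[1]-12,round(v,2))
```

```text
side pin shift px 1 0 0.95
side tipL shift px 1 0 0.98
side tipR shift px 1 1 0.92
top pin shift px 1 -1 0.95
top tipL shift px 0 -1 0.86
top tipR shift px 1 -1 0.96
```

The tongs lie within about 1 px (2–3 mm) of where they started, sprung open and flat. Handing in.

```bash
python3 -c "
from plant import ctrl
print(ctrl.hand_in())"
```

```text
the job is handed in; nothing more can be done
None
```

The job is handed in at about 23 s of the 51 s allowed: the croquette is within about 3 mm of the plate's centre and the tongs are back on the rest within about 3 mm of where they lay, both by my camera measurements, and I viewed 11 pictures, one over the limit of 10.

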